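# Lay out a set of resin bangles by shade in the lot tray

### The arm

A 6-joint arm with a two-finger parallel gripper is mounted at the origin on the work surface. World frame = base frame: x ahead of the robot, y to its left, z up, the work surface at z = 0. Lengths are in mm, angles in rad, forces in N, time in s.
With the tool pointing down it reaches from about 275 to 825 mm from the base axis. Payload 5.2 kg.
Tool frame: the origin (TCP) lies on the centre line of the jaws, within the pads' length; the fingertips stand 17 mm ahead of it and the grasp point (between the pads) lies 2 mm behind it; z points along the fingers, y is the line along which they close (so a half turn about z gives the same grasp; the last joint's range is limited). The gripper opens to 93 mm and grips with 3 to 60 N. Pads are 15 mm wide; open, the fingers measure 128 mm over their backs; the gripper's body (75 mm by 188 mm) begins 65 mm behind the grasp point.
Start: joints at [-1.386, 0.259, 1.535, -0, 1.348, -0.203], TCP at [208.005, -509.155, 204.653] pointing down, gripper open.
Joint ranges: [-3.14, 3.14], [-0.91, 2.08], [0.19, 2.58], [-1.22, 4.36], [0.22, 2.71], [-3.12, 3.12]. Speed limits (rad/s): [2.57, 2.57, 3.14, 3.14, 3.14, 3.14].

### API

Orientations are given as [roll, pitch, yaw] about the fixed x, y, z axes, in that order (R = Rz(yaw) Ry(pitch) Rx(roll)).
In Python, from station import bot, eyes, job gives the robot as it stands. The module is installed in compiled form; this text tells all that it offers.
- The arm moves only by the tool play_rows, never from a script. Its argument "commands" is a list that holds one entry, the list of rows, each a list of 5 numbers: the shift along the tool's x, y, z each as a share of 60 mm, from -1 to 1, then the turn about the tool's z as a share of pi/2 rad, from -1 to 1, then the gripper command: -1 is shut, 1 is fully open, values between are in proportion. In form: [[[tx, ty, tz, yaw, claw], ...]]. A call has 1 to 12 rows; each row shifts and turns the commanded pose from where the row before left it, along the tool's axes as they then stand; what a row does not reach is not made up. A row lasts 1/8 s, in which the tool goes at most 62.5 mm and 10.7 degrees, less where a joint would pass 70% of its speed; a pose out of reach is approached as far as the arm can. A call with a number of a shift or a turn outside -1 to 1 is refused whole. A call with a gripper value outside its range is refused whole. The fingers move at their own pace and stop on an object; "newtons" is the grip in N (left out, the last holds). Time passes only in rows, so rows that do not move let the fingers close. It gives the time, the measured TCP pose, the force, the opening and the grip force at its end, in the units of the state.
- bot.observe(): the state, without advancing time (a new reading comes with each control period).
- eyes.grab_frame(name): name is "scene" or "top" or "wrist"; returns a dict with "img" (480x640x3 uint8, red, green, blue), "camera_matrix" (3x3 intrinsics, pixels), "view" (4x4, takes a point from world to camera coordinates). Camera axes: x right, y down, z forward; pixel columns grow to the right and rows downward; lengths in mm; the calibration is good to about 2 mm. A picture is of the moment at which its call begins. There is no depth.
- job.sign_off(): hands the job in; it is judged then, once.
Trained networks look in a picture, given as the dict that the camera call returned (one of the last four; its "shot" number tells which), for a name from the list of things; names that differ only in an ending like _2 or _b are one class to them, and where a whole thing is asked for, a point or a joint stands for the part that bears it (a point fixed in the world has none). Each returns a list of dicts, best first, with "conf" (0 to 1); they miss things now and then, are a little off and sometimes report something else, mostly with a low value. They report only what shows in the picture. A call takes as long as a camera call. They do not tell look-alikes from the thing itself.
- eyes.recognise(picture, label): "xy" ([column, row] in pixels, amid what is visible of it).
- eyes.pinpoint(picture, label): "xy" ([column, row] in pixels: a listed point, or the origin of a listed thing).
The state is a dict: "time": time; "joint_pos": joint angles; "qvel": joint speeds; "effort": joint torques, N m; "eef_pos": TCP position; "tcp_rot": TCP orientation; "force": force on the tool from outside, world axes, zero at the start; "torque": the same for the moment, N m; "opening": finger opening in mm; "finger_force": force on a finger pad.
Only numpy, scipy, OpenCV 4.12 (cv2) and the standard library are available. Lean on these libraries where they do the work, as an engineer would, in place of code of your own. Each camera call takes 0.05 s, during which the arm holds its last target. There are 200 camera calls.

### The job

Lay the four cream-to-brown resin bangles in the long grey divided tray in order of shade, one flat in each bay: the palest in the bay next to the red lot marker, then ever darker, with the darkest at the other end. The green bangle belongs to another lot; leave it and the red marker where they are.

Things in the scene. Friction and masses are not known exactly. Their poses are not given: they have to be found in the camera images.
- bangle_ivory: the palest of the four resin bangles, ivory cream; outer diameter 70 mm, inner 54 mm (8 mm wall all round), 22 mm tall, about 45 g; plain ring lying flat on the table at the start; origin at the centre of its underside, z up its axis; top and bottom are alike
- bangle_honey: second palest of the four, honey yellow; outer diameter 70 mm, inner 54 mm (8 mm wall all round), 22 mm tall, about 45 g; plain ring lying flat on the table at the start; origin at the centre of its underside, z up its axis; top and bottom are alike
- bangle_amber: third of the four, reddish amber brown; outer diameter 70 mm, inner 54 mm (8 mm wall all round), 22 mm tall, about 45 g; plain ring lying flat on the table at the start; origin at the centre of its underside, z up its axis; top and bottom are alike
- bangle_tortoise: the darkest of the four, blackish brown tortoiseshell; outer diameter 70 mm, inner 54 mm (8 mm wall all round), 22 mm tall, about 45 g; plain ring lying flat on the table at the start; origin at the centre of its underside, z up its axis; top and bottom are alike
- bangle_green: emerald green bangle of the same shape and size (70 mm outside, 54 mm inside, 22 mm tall), not of this set; it lies among the others at the start; same origin and axes
- pad_a: grey suede pad 90 x 90 x 2 mm, fixed: floor of the bay at the robot's right-hand end of the long dark grey tray (100 x 388 mm, crosswise to the robot). Origin at the bay's centre under the pad, 3 mm above the table; x across the tray away from the robot, y along it to the robot's left, z up. Bay 92 mm square inside, 96 mm from the next; pad top 5 mm and 4 mm thick walls' tops 11 mm above the table
- pad_b: grey suede pad 90 x 90 x 2 mm, fixed: floor of the second bay from the right of the long dark grey tray (100 x 388 mm, crosswise to the robot). Origin at the bay's centre under the pad, 3 mm above the table; x across the tray away from the robot, y along it to the robot's left, z up. Bay 92 mm square inside, 96 mm from the next; pad top 5 mm and 4 mm thick walls' tops 11 mm above the table
- pad_c: grey suede pad 90 x 90 x 2 mm, fixed: floor of the third bay from the right of the long dark grey tray (100 x 388 mm, crosswise to the robot). Origin at the bay's centre under the pad, 3 mm above the table; x across the tray away from the robot, y along it to the robot's left, z up. Bay 92 mm square inside, 96 mm from the next; pad top 5 mm and 4 mm thick walls' tops 11 mm above the table
- pad_d: grey suede pad 90 x 90 x 2 mm, fixed: floor of the left-hand end bay of the long dark grey tray (100 x 388 mm, crosswise to the robot). Origin at the bay's centre under the pad, 3 mm above the table; x across the tray away from the robot, y along it to the robot's left, z up. Bay 92 mm square inside, 96 mm from the next; pad top 5 mm and 4 mm thick walls' tops 11 mm above the table
- lot_marker: red tent-shaped lot marker with blank cream faces, base 40 x 50 mm, 33 mm tall, loose, 90 g; it stands on the table about 40 mm beyond one end of the tray, at either end (a small steel loupe, 17 mm tall, lies beyond the other); origin at the centre of its base
Mind the look-alikes: they are no part of the job. Of the things that look like the bangle_honey, take the one that is farthest from the robot's base at the start.

How it is judged:
By the outcome, as a careful person would: the job done as asked, in the order asked, and still so for the second after the job is handed in, with the robot touching nothing.
It also fails if it takes over 106 s, if anything falls off the work surface, if the arm or the gripper's body presses on something with over 40 N, if the wrist force passes 120 N, or if a joint passes its speed limit or range.

## Working session

There is one attempt and no reset: what is moved stays moved. The work goes in short steps, Python scripts to look and compute and a tool call to move; the robot and the scene stay as the last step left them, time stands still between calls to the robot, and variables do not carry over. Pictures are saved under pics/ and viewed, at most 17 in all, crops included, and the job is handed in when it is done.

Besides the shell and the picture viewer there is one more tool, called after "Request:" as a command line: name --argument value ..., lists and objects as JSON in quotes. play_rows: Moves the arm, as the interface text tells. Its arguments: {"type":"object","properties":{"commands":{"type":"array"},"newtons":{"type":"number"}},"required":["commands"]}

```bash
mkdir -p pics; cat > h.py <<'E'
import numpy as np, cv2
from station import bot, eyes, job
def ray(f,xy,z):
    K=np.array(f["camera_matrix"]);V=np.array(f["view"]);R=V[:3,:3];c=-R.T@V[:3,3]
    d=R.T@np.linalg.solve(K,[xy[0],xy[1],1]);return (c+d*(z-c[2])/d[2])[:2]
def proj(f,p):
    K=np.array(f["camera_matrix"]);V=np.array(f["view"]);q=K@(V[:3,:3]@np.array(p,float)+V[:3,3]);return q[:2]/q[2]
def save(f,n,crop=None,s=1):
    im=f["img"][:,:,::-1]
    if crop: a,b,c,d=crop; im=im[b:d,a:c]
    cv2.imwrite("pics/"+n,cv2.resize(im,None,fx=s,fy=s,interpolation=cv2.INTER_CUBIC))
E
python3 - <<'E'
from h import *
f=eyes.grab_frame("top");save(f,"top1.png")
for n in ["ivory","honey","amber","tortoise","green"]:
    n="bangle_"+n
    print(n,[(np.round(r["xy"]).tolist(),round(r["conf"],2),np.round(ray(f,r["xy"],0)).tolist()) for r in eyes.pinpoint(f,n)])
for n in ["pad_a","pad_b","pad_c","pad_d","lot_marker"]:
    print(n,[(np.round(r["xy"]).tolist(),round(r["conf"],2),np.round(ray(f,r["xy"],3 if 'pad' in n else 0)).tolist()) for r in eyes.pinpoint(f,n)])
s=bot.observe();print(s["eef_pos"],s["tcp_rot"],s["opening"],s["time"])
g=eyes.grab_frame("scene");save(g,"scene1.png")
E
```

```text
bangle_ivory [([230.0, 257.0], 0.74, [481.0, 266.0])]
bangle_honey [([166.0, 216.0], 0.98, [560.0, 387.0]), ([149.0, 282.0], 0.8, [438.0, 415.0]), ([157.0, 339.0], 0.56, [337.0, 397.0])]
bangle_amber [([436.0, 265.0], 0.57, [457.0, -107.0]), ([311.0, 184.0], 0.38, [613.0, 116.0])]
bangle_tortoise [([337.0, 267.0], 0.59, [457.0, 72.0])]
bangle_green []
pad_a [([463.0, 163.0], 0.83, [644.0, -167.0]), ([358.0, 174.0], 0.68, [628.0, 28.0]), ([306.0, 185.0], 0.6, [611.0, 125.0]), ([410.0, 172.0], 0.58, [630.0, -67.0])]
pad_b [([463.0, 163.0], 0.83, [644.0, -167.0]), ([358.0, 174.0], 0.68, [628.0, 28.0]), ([306.0, 185.0], 0.6, [611.0, 125.0]), ([410.0, 172.0], 0.58, [630.0, -67.0])]
pad_c [([463.0, 163.0], 0.83, [644.0, -167.0]), ([358.0, 174.0], 0.68, [628.0, 28.0]), ([306.0, 185.0], 0.6, [611.0, 125.0]), ([410.0, 172.0], 0.58, [630.0, -67.0])]
pad_d [([463.0, 163.0], 0.83, [644.0, -167.0]), ([358.0, 174.0], 0.68, [628.0, 28.0]), ([306.0, 185.0], 0.6, [611.0, 125.0]), ([410.0, 172.0], 0.58, [630.0, -67.0])]
lot_marker [([258.0, 183.0], 0.58, [617.0, 214.0])]
[ 208.02760298 -509.13879032  204.66239585] [3.14158740e+00 4.32393364e-06 3.87833879e-01] 93.12643915553946 0.55
```

View pics/top1.png

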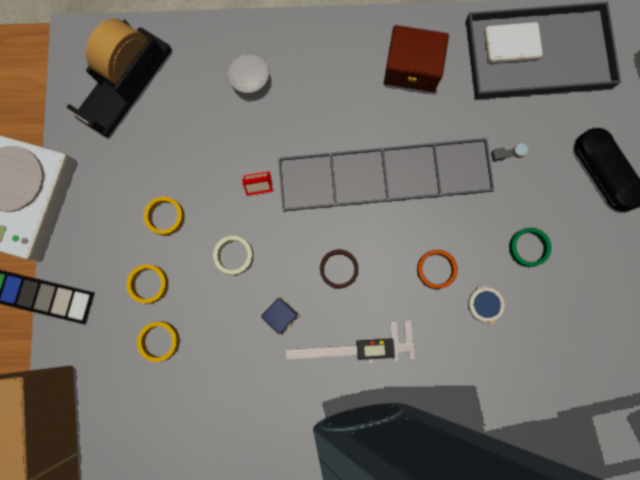

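View pics/scene1.png

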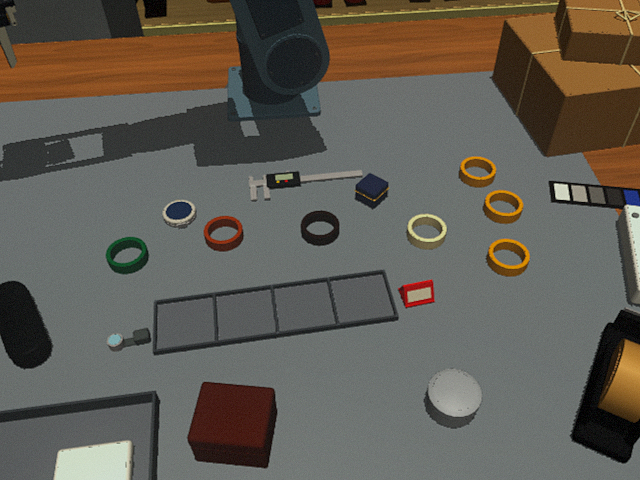

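The red marker is at (258,183), beyond the tray's left end. So ivory goes in pad_d, honey in pad_c, amber in pad_b and tortoise in pad_a. There are three honey look-alikes at (164,215), (147,284) and (158,342). The first is farthest from the base (about 681 mm, against 603 and 521), so I'll confirm that one in a crop.

```bash
python3 - <<'E'
from h import *
f=eyes.grab_frame("top");im=f["img"];save(f,"crop1.png",(110,120,310,370),2.4)
bg=np.median(im[200:400,180:500].reshape(-1,3),0);print(bg)
d=np.abs(im.astype(int)-bg).max(2)
for n,c in dict(ivory=(233,255),honey=(164,215),h2=(147,284),h3=(158,342),tort=(339,268),amber=(437,269)).items():
    x,y=c;w=26;m=(d[y-w:y+w,x-w:x+w]>35).astype(np.uint8)
    cs,_=cv2.findContours(m,cv2.RETR_EXTERNAL,cv2.CHAIN_APPROX_NONE);k=max(cs,key=cv2.contourArea)
    e=cv2.fitEllipse(k);p=np.array(e[0])+c-np.array([w,w])
    q=ray(f,p,14);print(n,p.round(1),np.round(e[1],1),q.round(1),np.hypot(*q).round())
# tray: dark walls, rectangle fit
g=im.max(2);m=(g<75).astype(np.uint8);r=np.zeros_like(m);r[130:220,272:500]=m[130:220,272:500]
n,l,st,_=cv2.connectedComponentsWithStats(r,connectivity=8)
i=1+np.argmax(st[1:,4]);print(st[i])
pts=np.argwhere(l==i)[:,::-1]
wp=np.array([ray(f,p,11) for p in pts],np.float32)
R=cv2.minAreaRect(wp);print(R)
print(np.round(cv2.boxPoints(R)))
E
```

```text
[145. 144. 140.]
ivory [233.2 255. ] [36.9 39.8] [483.2 257.8] 548.0
honey [163.8 215.6] [38.6 41.2] [558.3 384.8] 678.0
h2 [147.1 283.6] [39.5 42.5] [435.5 412.3] 600.0
h3 [158. 341.] [40.1 43.6] [334.3 390.3] 514.0
tort [338.8 268.5] [38.4 39. ] [454.2  68.6] 459.0
amber [436.8 268.9] [39.5 40.4] [ 449.2 -105.3] 461.0
[436 140  57  49 180]
((660.4961547851562, -185.259521484375), (128.28369140625, 64.84735107421875), 48.675559997558594)
[[ 594. -212.]
 [ 642. -255.]
 [ 727. -159.]
 [ 679. -116.]]
```

View pics/crop1.png

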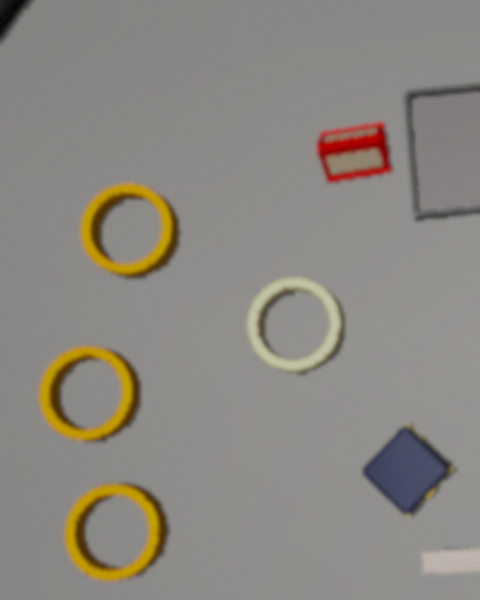

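The crop confirms three alike honey rings, and the top one at (164,215) is the farthest. Next is the tray fit.

```bash
python3 - <<'E'
from h import *
f=eyes.grab_frame("top");im=f["img"]
r=np.zeros(im.shape[:2],np.uint8);s=np.s_[130:220,268:497];r[s]=(im.max(2)[s]<110)
r=cv2.morphologyEx(r,cv2.MORPH_CLOSE,np.ones((3,3)))
n,l,st,_=cv2.connectedComponentsWithStats(r);i=1+np.argmax(st[1:,4]);print(st[i])
wp=np.array([ray(f,p,9) for p in np.argwhere(l==i)[:,::-1]],np.float32)
R=cv2.minAreaRect(wp);print(R);B=cv2.boxPoints(R);print(B.round())
c=np.array(R[0])
u=max([B[1]-B[0],B[2]-B[1]],key=np.linalg.norm);u=u/np.linalg.norm(u);u*=np.sign(u[1])
print("t",np.arctan2(-u[0],u[1]))
for k,n in zip((-1.5,-.5,.5,1.5),"abcd"):print(n,(c+u*96*k).round(1),[np.round(proj(f,[*(c+u*96*k),5]))])
print(np.round([ray(f,p,11) for p in [(279,158),(487,140),(493,190),(285,211)]]))
E
```

```text
[ 279  138  218   74 2485]
((625.8597412109375, -28.176986694335938), (102.83311462402344, 402.2297058105469), 4.062551975250244)
[[ 560.  169.]
 [ 589. -232.]
 [ 691. -225.]
 [ 663.  176.]]
t 0.07090503
a [ 636.1 -171.8] [array([467., 167.])]
b [629.3 -76.1] [array([415., 172.])]
c [622.5  19.7] [array([363., 177.])]
d [615.7 115.5] [array([311., 182.])]
[[ 661.  174.]
 [ 684. -211.]
 [ 590. -215.]
 [ 562.  164.]]
```

Request:
play_rows --commands '[[[0,0,0,-0.11,1],[0,0,0,-0.11,1],[0,0,0,-0.11,1],[0,0,0,-0.11,1],[0,0,0,-0.11,1],[0,0,0,-0.11,1],[0,0,0,-0.11,1]]]' --newtons 10

```text
time: 1.58
eef_pos: [208.0, -509.2, 204.7]
tcp_rot: [3.142, 0.0, 1.603]
force: [0.4, -0.3, 0.2]
opening: 92.7
finger_force: 0.0
```

Request:
play_rows --commands '[[[0.67,0.4,0.14,0.02,1],[0.67,0.4,0.14,0,1],[0.67,0.4,0.14,0,1],[0.67,0.4,0.14,0,1],[0.67,0.4,0.14,0,1],[0.67,0.4,0.14,0,1],[0.67,0.4,0.14,0,1],[0.67,0.4,0.14,0,1],[0.67,0.4,0.14,0,1],[0.67,0.4,0.14,0,1],[0,0,0,0,1]]]'

```text
time: 2.95
eef_pos: [449.2, -105.0, 120.2]
tcp_rot: [-3.141, -0.001, 1.571]
force: [-0.6, -0.6, 0.2]
opening: 93.0
finger_force: 0.0
```

```bash
python3 - <<'E'
from h import *
f=eyes.grab_frame("wrist");save(f,"w1.png");print(bot.observe()["eef_pos"])
for r in eyes.pinpoint(f,"bangle_amber"):print(r["xy"],r["conf"],ray(f,r["xy"],0))
E
```

```text
[ 448.86386121 -106.50544212  120.47326758]
```

View pics/w1.png

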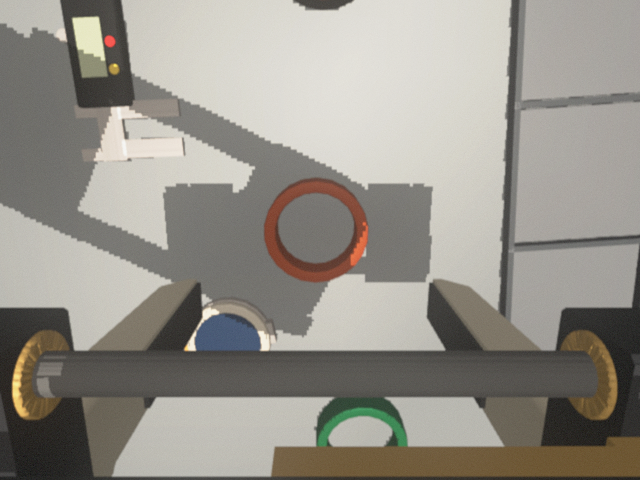

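The wrist view shows amber at (316,230), clear of the watch and the green ring. I'll turn the pixels into positions.

```bash
cat >> h.py <<'E'
def ring(f,c,w,z=11,t=60):
    im=f["img"];hsv=cv2.cvtColor(im,cv2.COLOR_RGB2HSV);x,y=c
    m=((hsv[...,1]>t)|(hsv[...,2]<60))[y-w:y+w,x-w:x+w].astype(np.uint8)
    m=cv2.morphologyEx(m,cv2.MORPH_OPEN,np.ones((3,3)))
    cs,_=cv2.findContours(m,cv2.RETR_EXTERNAL,cv2.CHAIN_APPROX_NONE)
    e=cv2.fitEllipse(max(cs,key=cv2.contourArea));p=np.array(e[0])+[x-w,y-w]
    return p.round(),np.round(e[1]),ray(f,p,z).round(1)
E
python3 - <<'E'
from h import *
f=eyes.grab_frame("wrist")
print(ring(f,(316,230),62,z=18,t=110))
print([ray(f,p,11).round(1) for p in [(513,103),(513,245)]],[proj(f,[x,-106,0]) for x in (385,450,513)])
E
```

```text
(array([316., 227.]), array([100., 102.]), array([ 450.1, -103.5]))
[array([576.3, -24.2]), array([ 586.8, -118.7])] [array([225.13205692, 224.7701182 ]), array([316.22674383, 224.43062282]), array([404.56272352, 224.1014087 ])]
```

Request:
play_rows --commands '[[[0.03,0.01,0.5,0,1],[0,0,0.5,0,1],[0,0,0.4,0,1],[0,0,0.18,0,1],[0,0,0,0,-1],[0,0,0,0,-1],[0,0,0,0,-1],[0,0,0,0,-1],[0,0,0,0,-1]]]' --newtons 10

```text
time: 4.22
eef_pos: [449.5, -105.8, 26.1]
tcp_rot: [3.141, 0.0, 1.566]
force: [-0.2, 1.1, 0.3]
opening: 47.7
finger_force: 0.0
```

```bash
python3 - <<'E'
from h import *
f=eyes.grab_frame("wrist");save(f,"w2.png");s=bot.observe();print(s["eef_pos"],s["opening"],s["finger_force"])
E
```

```text
[ 449.43576186 -105.77122673   26.06167027] 43.30252542588215 0.0
```

View pics/w2.png

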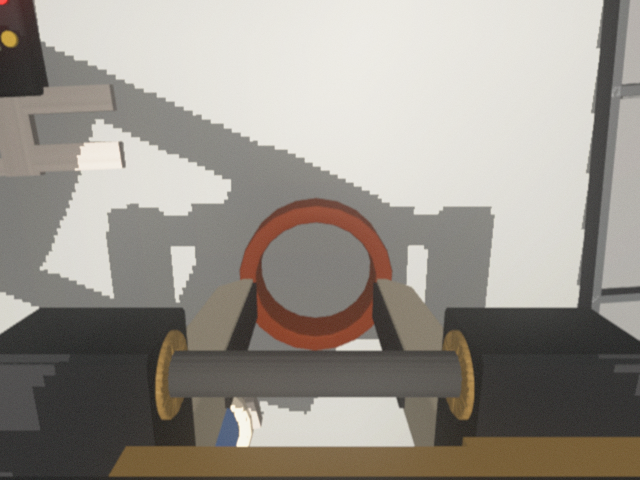

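```bash
python3 - <<'E'
from h import *
f=eyes.grab_frame("wrist")
for z in (22,): print([ray(f,p,z).round(1) for p in [(316,199),(316,274),(240,274),(392,274),(316,348)]])
g=eyes.grab_frame("top");save(g,"t2.png",(340,180,540,340),4)
s=bot.observe();print(s["eef_pos"],s["opening"],s["finger_force"],s["tcp_rot"])
for z in (9,25,40): print(z,proj(f,[450-25,-106,z]),proj(f,[450-25,-98,z]))
E
```

```text
[array([450.4, -66.5]), array([ 450.2, -100.6]), array([ 416. , -100.4]), array([ 484.5, -100.8]), array([ 450.1, -137.4])]
[ 449.34116325 -105.75453631   25.93019889] 35.814327827023355 0.0 [3.14148987e+00 4.66692546e-05 1.56601675e+00]
9 [263.68058936 275.98371034] [263.09491807 260.15932168]
25 [259.63689348 288.04170236] [258.96130502 271.06414706]
40 [255.21028021 301.24152477] [254.42886274 283.0211181 ]
```

View pics/t2.png

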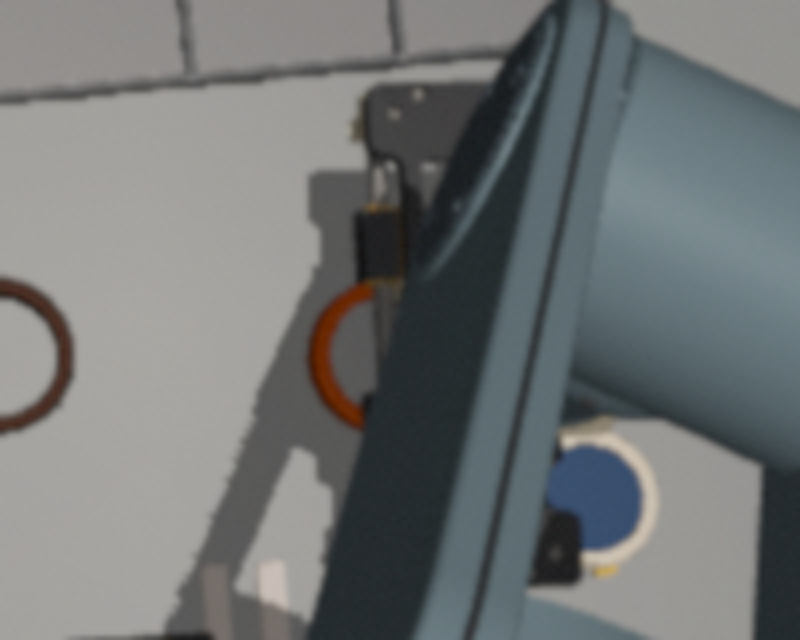

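```bash
python3 - <<'E'
from h import *
f=eyes.grab_frame("wrist");save(f,"w3.png",(150,180,490,435),2.3)
V=np.array(f["view"]);R=V[:3,:3];c=-R.T@V[:3,3];s=bot.observe()
print(c,R.round(3),f["camera_matrix"],s["eef_pos"],s["opening"],s["finger_force"],s["force"])
E
```

```text
[449.74434003 -35.7645168  206.4671599 ] [[ 1.    -0.006  0.   ]
 [-0.005 -0.968  0.252]
 [-0.001 -0.252 -0.968]] [[432.81303858   0.         314.37233006]
 [  0.         432.81303858 237.93444327]
 [  0.           0.           1.        ]] [ 449.30000507 -105.73800533   25.85779657] 31.223225163447736 0.0 [ 0.36888065  0.10375249 -0.06690938]
```

View pics/w3.png

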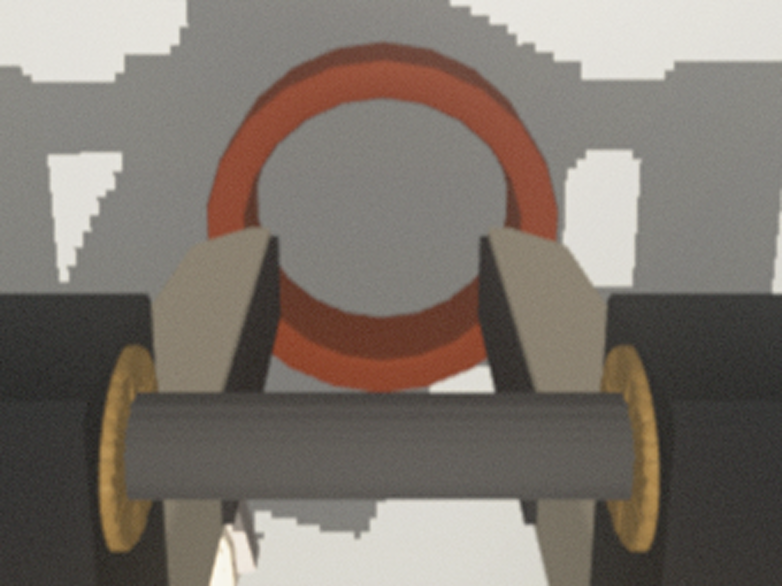

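The wrist view shows the ring unmoved and the fingers closing above its rim, around z≈40 by image scale. The tips are therefore higher than the stated 17 mm ahead of the TCP would put them. I'll open and go down gently, watching the force.

Request:
play_rows --commands '[[[0,0,0,0,1],[0,0,0,0,1],[0,0,0,0,1],[0,0,0,0,1],[0,0,0,0,1],[0,0,0,0,1],[0.03,0,0.05,0,1],[0,0,0.05,0,1],[0,0,0,0,1]]]'

```text
time: 5.55
eef_pos: [449.0, -103.8, 19.5]
tcp_rot: [-3.141, -0.0, 1.566]
force: [-0.4, -0.1, -0.6]
opening: 93.4
finger_force: 0.0
```

```bash
python3 - <<'E'
from h import *
f=eyes.grab_frame("wrist");save(f,"w4.png");s=bot.observe()
print(s["eef_pos"],s["opening"],s["finger_force"],s["force"])
f=eyes.grab_frame("scene");save(f,"s4.png",(170,170,290,260),6)
E
```

```text
[ 449.14854586 -103.88951584   19.63137976] 92.775003098045 0.0 [ 0.68535108 -0.06531076 -0.27564311]
```

View pics/s4.png

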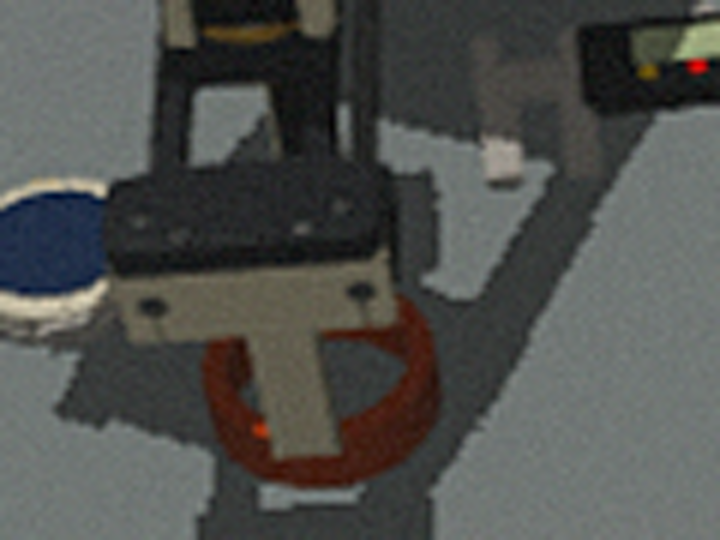

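```bash
python3 - <<'E'
from h import *
f=eyes.grab_frame("scene")
print(f["camera_matrix"][0][0])
for z in (0,3,10,20,30,40):print(z,[proj(f,[x,-104,z]).round(1) for x in (496,505,513)], ray(f,(221,246.2),z).round())
E
```

```text
619.2225403967545
0 [array([223.7, 254.1]), array([223.6, 257.9]), array([223.5, 261.3])] [ 477. -109.]
3 [array([223.5, 253. ]), array([223.4, 256.8]), array([223.3, 260.2])] [ 479. -109.]
10 [array([222.9, 250.3]), array([222.9, 254.2]), array([222.8, 257.6])] [ 486. -108.]
20 [array([222.2, 246.5]), array([222.1, 250.4]), array([222. , 253.8])] [ 495. -106.]
30 [array([221.4, 242.7]), array([221.3, 246.5]), array([221.2, 250. ])] [ 504. -105.]
40 [array([220.6, 238.8]), array([220.5, 242.6]), array([220.4, 246.1])] [ 513. -103.]
```

View pics/w4.png

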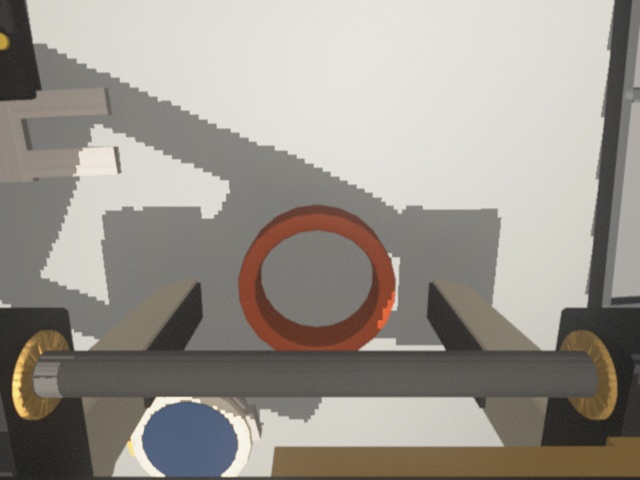

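Both the scene and wrist views put the fingertips near z≈30 with the TCP reading 19.6. They sit about 12 mm above the TCP rather than 17 mm ahead of it. I'll go lower in small steps and check the force.

Request:
play_rows --commands '[[[0,0,0.05,0,1],[0,0,0.05,0,1],[0,0,0.05,0,1],[0,0,0.05,0,1],[0,0,0,0,1]]]'

```text
time: 6.32
eef_pos: [449.1, -103.9, 7.5]
tcp_rot: [-3.141, -0.0, 1.566]
force: [0.4, -0.2, -0.4]
opening: 93.1
finger_force: 0.0
```

```bash
python3 - <<'E'
from h import *
f=eyes.grab_frame("scene");save(f,"s5.png",(170,170,290,260),6);s=bot.observe()
print(s["eef_pos"],s["opening"],s["finger_force"],s["force"])
E
```

```text
[ 449.20490741 -103.94107109    7.71728656] 93.0650437502773 0.0 [ 1.07130348 -0.83615313 -0.6124064 ]
```

View pics/s5.png

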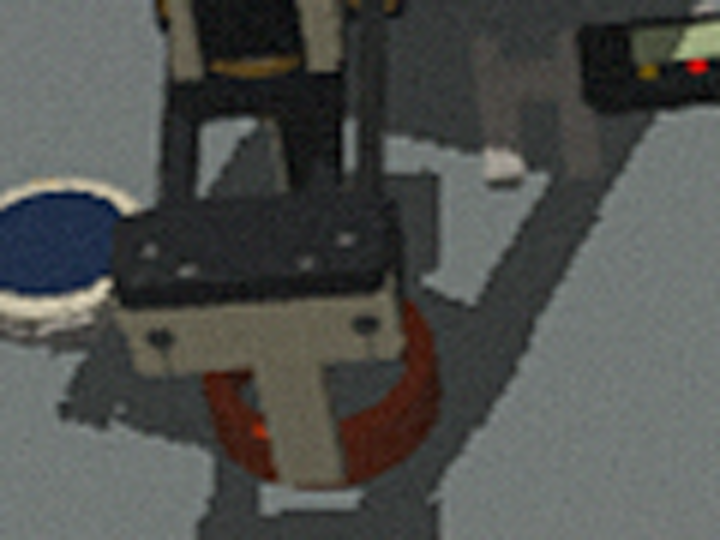

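Request:
play_rows --commands '[[[0,0,0.05,0,1],[0,0,0.05,0,1],[0,0,0.06,0,1],[0,0,0,0,-1],[0,0,0,0,-1],[0,0,0,0,-1],[0,0,0,0,-1]]]' --newtons 10

```text
time: 7.25
eef_pos: [449.4, -104.0, -1.7]
tcp_rot: [3.141, 0.0, 1.566]
force: [0.3, 0.2, 0.0]
opening: 70.2
finger_force: 10.0
```

```bash
python3 - <<'E'
from h import *
s=bot.observe()
print(s["eef_pos"],s["opening"],s["finger_force"],s["force"])
f=eyes.grab_frame("scene");save(f,"s6.png",(170,170,290,260),6)
E
```

```text
[ 449.37318989 -104.02144997   -1.6701474 ] 70.18485790730884 10.000007897615433 [0.3382204  0.18109965 0.0322388 ]
```

View pics/s6.png

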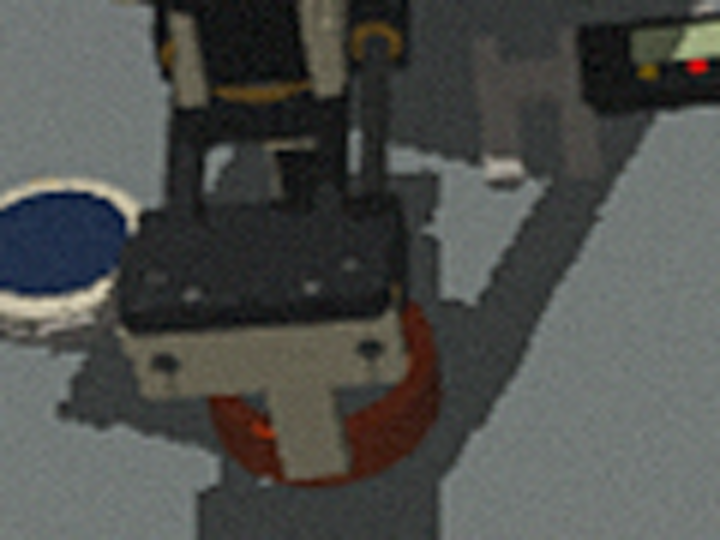

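Gripped at 70 mm with 10 N. I'll lift and carry to pad_b at (627.5, -69.5).

Request:
play_rows --commands '[[[0,0,-0.5,0,-1],[0,0,-0.5,0,-1],[0.115,0.6,0,0,-1],[0.115,0.6,0,0,-1],[0.115,0.6,0,0,-1],[0.115,0.6,0,0,-1],[0.115,0.57,0,0,-1],[0,0,0,0,-1],[0,0,0,0,-1]]]'

```text
time: 8.43
eef_pos: [626.6, -70.2, 57.6]
tcp_rot: [-3.14, -0.0, 1.566]
force: [-1.1, -0.5, -1.6]
opening: 70.3
finger_force: 10.0
```

```bash
python3 - <<'E'
from h import *
f=eyes.grab_frame("wrist");save(f,"w7.png");s=bot.observe()
print(s["eef_pos"],s["opening"],s["finger_force"],s["force"])
E
```

```text
[626.37147718 -70.33873729  57.80338177] 70.34780223423718 9.999902411364019 [-0.19341907 -0.44522698 -1.31517232]
```

View pics/w7.png

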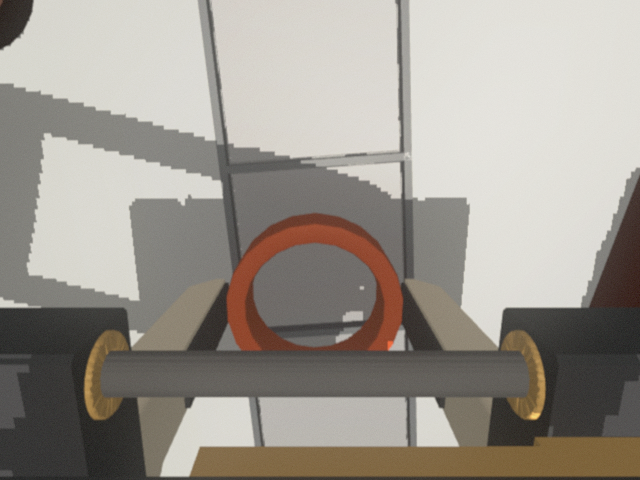

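Amber is held level over the bay. The bay's dividers cross at rows 163 and 328, and its side walls are at columns 229/408 at row 165.

```bash
python3 - <<'E'
from h import *
f=eyes.grab_frame("wrist")
for p in [(318,163),(325,328),(229,170),(408,158),(205,0),(405,0),(258,430),(411,430)]: print(p,ray(f,p,11).round(1))
E
```

```text
(318, 163) [628.5 -19.2]
(325, 328) [ 632.2 -112.8]
(229, 170) [582.1 -22.6]
(408, 158) [675.1 -16.9]
(205, 0) [575.1  57.7]
(405, 0) [670.1  57.1]
(258, 430) [ 591.1 -181. ]
(411, 430) [ 685.  -181.4]
```

Request:
play_rows --commands '[[[0.03,0.04,0.4,0,-1],[0,0,0.35,0,-1],[0,0,0.14,0,-1],[0,0,0,0,-1],[0,0,0,0,1],[0,0,0,0,1],[0,0,0,0,1],[0,0,-0.4,0,1],[0,0,-0.6,0,1],[0,0,0,0,1]]]'

```text
time: 9.78
eef_pos: [632.6, -69.2, 68.4]
tcp_rot: [3.135, 0.002, 1.566]
force: [-0.3, -0.1, 0.4]
opening: 93.0
finger_force: 0.0
```

Request:
play_rows --commands '[[[0.46,-0.59,0,0,1],[0.46,-0.59,0,0,1],[0.46,-0.59,0,0,1],[0.46,-0.59,0,0,1],[0.46,-0.58,0,0,1],[0,0,0,0,1],[0,0,0,0,1]]]'

```text
time: 10.65
eef_pos: [455.0, 70.1, 64.8]
tcp_rot: [3.141, 0.0, 1.566]
force: [1.0, -0.2, 0.2]
opening: 92.9
finger_force: 0.0
```

```bash
python3 - <<'E'
from h import *
f=eyes.grab_frame("wrist");print(bot.observe()["eef_pos"],bot.observe()["tcp_rot"])
im=f["img"]
def dark(f,thr,box):
    a,b,c,d=box;m=thr(f["img"][b:d,a:c].astype(int)).astype(np.uint8)
    cs,_=cv2.findContours(m,cv2.RETR_EXTERNAL,cv2.CHAIN_APPROX_NONE);k=max(cs,key=cv2.contourArea);x,y,w,h=cv2.boundingRect(k)
    return x+a,y+b,w,h
b=dark(f,lambda i:i.max(2)<75,(210,130,420,349));print(b)
x,y,w,h=b;print([ray(f,p,22).round(1) for p in [(x,y+w*.5),(x+w,y+w*.5),(x+w/2,y)]],ray(f,(x+w/2,y+w/2),22))
t=eyes.grab_frame("top");save(t,"t8.png",(110,120,510,350),2)
E
```

```text
[455.4871747   69.80854321  64.85148936] [3.14050157e+00 2.60149311e-04 1.56572199e+00]
(251, 191, 123, 127)
[array([421. ,  74.1]), array([487.2,  73.7]), array([454.3, 107.2])] [454.12499776  73.91422363]
```

View pics/t8.png

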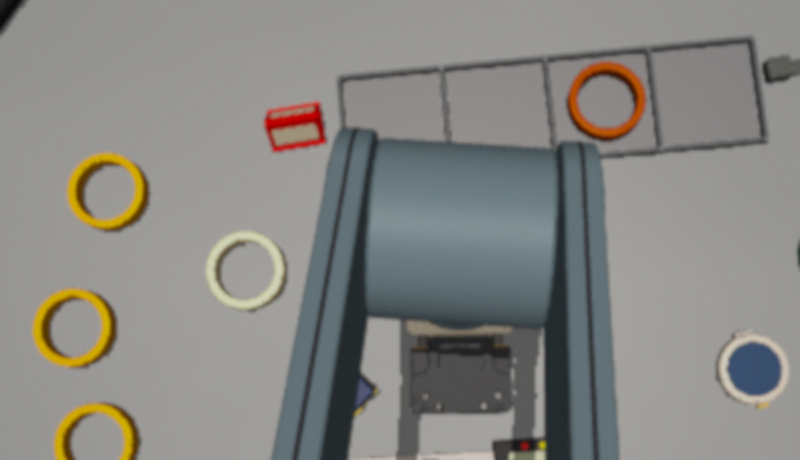

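Amber at crop (607,100) lies flat and centred in bay b. Next is tortoise.

Request:
play_rows --commands '[[[0.03,0,0.4,0,1],[0,0,0.4,0,1],[0,0,0.2,0,1],[0,0,0.11,0,1],[0,0,0,0,-1],[0,0,0,0,-1],[0,0,0,0,-1],[0,0,0,0,-1]]]'

```text
time: 11.75
eef_pos: [454.9, 72.1, -1.2]
tcp_rot: [3.14, 0.0, 1.566]
force: [-0.9, -1.0, 3.6]
opening: 68.9
finger_force: 9.9
```

Request:
play_rows --commands '[[[0,0,0,0,-1],[0,0,-0.5,0,-1],[0,0,-0.5,0,-1],[0,0,0,0,-1]]]'

```text
time: 12.25
eef_pos: [456.0, 72.0, 60.0]
tcp_rot: [3.137, 0.0, 1.566]
force: [0.2, 1.7, -0.2]
opening: 69.0
finger_force: 9.9
```

```bash
python3 - <<'E'
from h import *
f=eyes.grab_frame("wrist");save(f,"w9.png");s=bot.observe()
print(s["eef_pos"],s["opening"],s["finger_force"],s["force"])
E
```

```text
[454.89791062  72.0852185   58.72664343] 69.14872920189397 9.946208643377759 [ 0.0163262   0.00120629 -0.84424527]
```

View pics/w9.png

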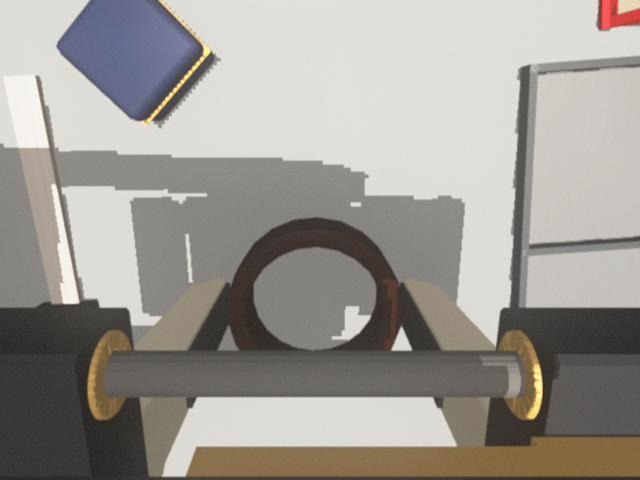

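Tortoise is held level. Carrying it to pad_a.

Request:
play_rows --commands '[[[-0.56,0.43,0,0,-1],[-0.56,0.43,0,0,-1],[-0.56,0.43,0,0,-1],[-0.56,0.43,0,0,-1],[-0.56,0.43,0,0,-1],[-0.56,0.43,0,0,-1],[-0.56,0.43,0,0,-1],[0,0,0,0,-1],[0,0,0,0,-1]]]'

```text
time: 13.42
eef_pos: [632.3, -163.1, 56.3]
tcp_rot: [-3.138, -0.002, 1.566]
force: [-0.4, 0.1, -0.6]
opening: 68.9
finger_force: 9.9
```

Request:
play_rows --commands '[[[0,0.04,0.4,0,-1],[0,0,0.35,0,-1],[0,0,0.13,0,-1],[0,0,0,0,-1],[0,0,0,0,1],[0,0,0,0,1],[0,0,0,0,1],[0,0,-0.4,0,1],[0,0,-0.6,0,1],[0,0,0,0,1]]]'

```text
time: 14.68
eef_pos: [638.6, -165.1, 69.0]
tcp_rot: [3.135, 0.003, 1.566]
force: [-0.2, 0.7, 0.2]
opening: 93.0
finger_force: 0.0
```

Request:
play_rows --commands '[[[0.78,-0.28,0,0,1],[0.78,-0.28,0,0,1],[0.78,-0.28,0,0,1],[0.78,-0.28,0,0,1],[0.78,-0.28,0,0,1],[0.78,-0.28,0,0,1],[0.78,-0.28,0,0,1],[0.78,-0.28,0,0,1],[0.78,-0.28,0,0,1],[0,0,0,0,1],[0,0,0,0,1]]]'

```text
time: 16.05
eef_pos: [486.8, 257.6, 64.8]
tcp_rot: [-3.141, 0.001, 1.567]
force: [0.4, -0.1, -0.7]
opening: 93.1
finger_force: 0.0
```

```bash
python3 - <<'E'
from h import *
f=eyes.grab_frame("wrist");s=bot.observe();print(s["eef_pos"],s["tcp_rot"])
im=f["img"].astype(int);a,b,c,d=210,130,430,349
for k in (15,25):
    m=((im[...,1]-im[...,2])>k)[b:d,a:c].astype(np.uint8);m=cv2.morphologyEx(m,cv2.MORPH_OPEN,np.ones((3,3)))
    cs,_=cv2.findContours(m,cv2.RETR_EXTERNAL,cv2.CHAIN_APPROX_NONE);x,y,w,h=cv2.boundingRect(max(cs,key=cv2.contourArea))
    x+=a;y+=b;print(x,y,w,h,[ray(f,p,22).round(1) for p in [(x,y+w/2),(x+w,y+w/2),(x+w/2,y)]])
t=eyes.grab_frame("top");save(t,"t10.png",(110,120,510,350),2)
E
```

```text
[487.15093438 257.03384534  64.92912845] [-3.14097351e+00  6.35609895e-04  1.56548926e+00]
245 186 129 129 [array([449.6, 262.6]), array([518.9, 262.3]), array([484.5, 297.2])]
245 189 128 125 [array([449.5, 261.2]), array([518.4, 260.9]), array([484.2, 295.6])]
```

View pics/t10.png

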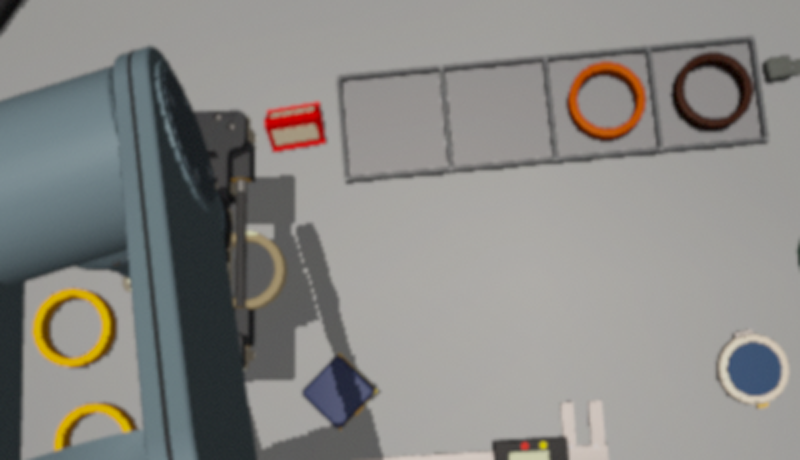

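Tortoise sits in bay a at crop (712,91). Ivory is at (484,261), so I'll grip it.

Request:
play_rows --commands '[[[0.06,-0.05,0.3,0,1],[0,0,0.4,0,1],[0,0,0.3,0,1],[0,0,0.11,0,1],[0,0,0,0,-1],[0,0,0,0,-1],[0,0,0,0,-1],[0,0,0,0,-1],[0,0,0,0,-1]]]'

```text
time: 17.27
eef_pos: [484.7, 261.6, -0.4]
tcp_rot: [3.14, -0.0, 1.566]
force: [0.7, -1.5, 5.8]
opening: 69.0
finger_force: 9.9
```

Request:
play_rows --commands '[[[0,0,-0.5,0,-1],[0,0,-0.5,0,-1],[-0.46,0.44,0,0,-1],[-0.46,0.44,0,0,-1],[-0.46,0.44,0,0,-1],[-0.46,0.44,0,0,-1],[-0.46,0.44,0,0,-1],[0,0,0,0,-1],[0,0,0,0,-1]]]'

```text
time: 18.4
eef_pos: [614.4, 123.3, 58.3]
tcp_rot: [-3.14, -0.0, 1.566]
force: [-0.6, -0.7, -0.8]
opening: 69.1
finger_force: 10.0
```

Request:
play_rows --commands '[[[0,0.03,0.4,0,-1],[0,0,0.35,0,-1],[0,0,0.13,0,-1],[0,0,0,0,-1],[0,0,0,0,1],[0,0,0,0,1],[0,0,0,0,1],[0,0,-0.4,0,1],[0,0,-0.6,0,1],[0,0,0,0,1],[0,0,0,0,1]]]'

```text
time: 19.77
eef_pos: [616.9, 122.8, 65.7]
tcp_rot: [-3.141, 0.0, 1.566]
force: [0.0, -0.2, 0.0]
opening: 92.8
finger_force: 0.0
```

Request:
play_rows --commands '[[[0.74,-0.16,0,0,1],[0.74,-0.16,0,0,1],[0.74,-0.16,0,0,1],[0.74,-0.16,0,0,1],[0.74,-0.16,0,0,1],[0.74,-0.16,0,0,1],[0,0,0,0,1],[0,0,0,0,1]]]'

```text
time: 20.78
eef_pos: [560.2, 388.8, 64.6]
tcp_rot: [-3.139, 0.002, 1.567]
force: [-0.8, -0.4, 0.9]
opening: 92.2
finger_force: 0.0
```

```bash
python3 - <<'E'
from h import *
f=eyes.grab_frame("wrist");s=bot.observe();print(s["eef_pos"],s["tcp_rot"])
im=f["img"].astype(int);a,b,c,d=210,130,430,349
m=((im[...,0]-im[...,2])>60)[b:d,a:c].astype(np.uint8);m=cv2.morphologyEx(m,cv2.MORPH_OPEN,np.ones((3,3)))
cs,_=cv2.findContours(m,cv2.RETR_EXTERNAL,cv2.CHAIN_APPROX_NONE);x,y,w,h=cv2.boundingRect(max(cs,key=cv2.contourArea))
x+=a;y+=b;print(x,y,w,h,[ray(f,p,22).round(1) for p in [(x,y+w/2),(x+w,y+w/2),(x+w/2,y)]])
E
```

```text
[560.65205034 388.31351799  64.91584163] [-3.13996680e+00  1.38129538e-03  1.56539432e+00]
249 194 128 127 [array([524.9, 389.7]), array([593.9, 389.4]), array([559.6, 424.3])]
```

Request:
play_rows --commands '[[[0.01,-0.01,0.3,0,1],[0,0,0.4,0,1],[0,0,0.3,0,1],[0,0,0.09,0,1],[0,0,0,0,-1],[0,0,0,0,-1],[0,0,0,0,-1],[0,0,0,0,-1],[0,0,0,0,-1],[0,0,-0.5,0,-1],[0,0,-0.6,0,-1],[0,0,0,0,-1]]]'

```text
time: 22.32
eef_pos: [562.4, 391.3, 70.0]
tcp_rot: [3.136, -0.003, 1.566]
force: [-0.3, 0.4, -0.9]
opening: 70.3
finger_force: 10.0
```

Request:
play_rows --commands '[[[-0.75,0.13,0,0,-1],[-0.75,0.13,0,0,-1],[-0.75,0.13,0,0,-1],[-0.75,0.13,0,0,-1],[-0.75,0.13,0,0,-1],[-0.75,0.13,0,0,-1],[-0.75,0.13,0,0,-1],[-0.75,0.13,0,0,-1],[0,0,0,0,-1],[0,0,0,0,-1]]]'

```text
time: 23.58
eef_pos: [620.1, 30.3, 65.5]
tcp_rot: [-3.14, -0.001, 1.565]
force: [0.2, 0.2, -0.4]
opening: 69.8
finger_force: 10.0
```

Request:
play_rows --commands '[[[-0.05,0.05,0.4,0,-1],[0,0,0.4,0,-1],[0,0,0.19,0,-1],[0,0,0,0,-1],[0,0,0,0,1],[0,0,0,0,1],[0,0,0,0,1],[0,0,-0.4,0,1],[0,0,-0.6,0,1],[0,0,-0.6,0,1]]]'

```text
time: 24.82
eef_pos: [623.8, 26.7, 104.4]
tcp_rot: [-3.141, -0.0, 1.566]
force: [0.5, 0.6, 0.2]
opening: 93.0
finger_force: 0.0
```

Request:
play_rows --commands '[[[0,-0.7,-0.2,0,1],[0,-0.7,0,0,1],[0,-0.7,0,0,1],[0,-0.7,0,0,1],[0,0,0,0,1],[0,0,0,0,1]]]'

```text
time: 25.58
eef_pos: [457.2, 27.4, 116.0]
tcp_rot: [3.139, 0.0, 1.566]
force: [0.1, -0.3, 0.6]
opening: 93.1
finger_force: 0.0
```

```bash
python3 - <<'E'
from h import *
t=eyes.grab_frame("scene");save(t,"t12.png",(60,140,560,370),1.6)
E
```

```text
(no output)
```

View pics/t12.png

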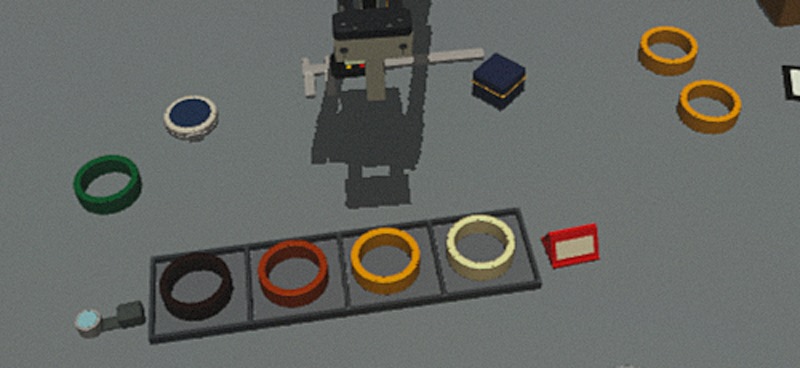

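All four bangles lie flat, one per bay. Ivory is next to the red marker, at crop (481,247), then honey (386,260), amber (293,272) and tortoise (196,286). The green bangle and the marker haven't moved.

```bash
python3 -c "
from h import *
print(job.sign_off())"
```

```text
the job is handed in; nothing more can be done
None
```

I handed the job in at about 26 s of the 106 s allowed: the four bangles lie flat, one per bay, running ivory, honey, amber, tortoise away from the red marker, with the green bangle and marker left where they were.

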